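Punch the pin out of the nut cracker

TASK

Slide the catch pan under the outlet of the sloping pin hole of the nut cracker. Then take the punch from its holder and with it drive the brass pin down and out through the hole, so that it drops into the pan and never onto the bench. Finally stand the punch upright in its holder again, leaving the pan flat on the bench with the pin lying in it, and do not tip over the jar.

Things in the scene. Friction and masses are not known exactly. Their poses are not given: they have to be found in the camera images.
- bore_mouth (a point): Upper mouth of a round through-hole (16 mm diameter, 36 mm long) in the dark steel head (56 x 56 x 36 mm) of the green nut cracker. Point: on the axis of the hole, 116 mm above the bench. z: the axis, up and out of the hole, always 30 degrees from vertical, leaning roughly towards the robot; the pin is driven along -z. y: level, towards the column of the cracker.
- drop_point (a point): Point on the bench (height 0) below the outlet (85 mm up), where the falling pin arrives: the centre of the pan belongs here. z up; x level, the way the hole points downwards; y towards the cracker's only column, which begins 70 mm from the hole's axis (117 mm high, small funnel on top to 143 mm, side lever beyond it to 130 mm). Below the head and on its -y side the bench is free.
- pin: Brass pin, 15 mm diameter, 50 mm long, 70 g, groove round its middle. Origin at its centre, z along it. At the start in the hole, z up along its axis, upper end 4 mm proud of the mouth, held by a spring ball: 3 to 8 N drive it. It holds until its upper end is pushed 24 to 30 mm below the mouth, then slides out by its own weight.
- pin_top (a point): Centre of the pin's flat upper end (25 mm from the pin's centre); z along the pin.
- pan_centre (a point): Loose aluminium catch pan, open box 110 (x) x 84 (y) x 30 mm high, walls 3 mm, floor 6 mm thick, 220 g. Point: centre of the box, 15 mm above its underside, z up. A flat stem runs from its -y side to the grip post.
- pan_post (a point): Upright square wooden grip post of the pan, 18 x 18 mm, faces along the pan's x and y, reaching from 6 to 62 mm above the bench. Point: on its axis, 40 mm above the pan's underside; it lies 92 mm from the pan's centre towards the pan's -y. Axes as the pan's.
- punch_grip (a point): Loose punch, 180 g, upright in its holder at the start: round red handle 24 mm diameter, 60 mm long; below it a collar 44 mm diameter, 8 mm thick; below that a steel shank 10 mm diameter, 50 mm long, ending in the tip. Point: middle of the handle, on the axis, 88 mm from the tip, 30 mm above the collar; z along the axis, from tip to handle.
- punch_tip (a point): The flat 8 mm tip of the punch, on its axis; z from tip to handle.
- holder_mouth (a point): Fixed dark wooden ring 64 mm diameter, 65 mm high, with a 26 mm hole through it: the punch's holder. Point: centre of the hole's upper rim, 65 mm above the bench. The punch hangs in it by its collar, the collar lying on the rim, the tip 50 mm below the rim.
- jar: Amber glass jar with yellow lid, 60 mm diameter, 100 mm high, a bystander. Origin at the centre of its underside, z up.
Mind the look-alikes: they are no part of the job. What is shaped like the part that bears pan_centre but pink or turquoise is not meant.

How it is judged:
On the way, in this order (a step that is already met when the one before it is completed fails the run):
1. the pan stands flat on the bench under the outlet (its centre within 40 mm of the drop point), the pin still in the hole (horizontal distance between pan_centre and drop_point below 0.04 m and height (world z) of pan_centre below 0.02 m and angle between pan_centre's own z axis and vertical below 0.1 rad and z of pin in the frame of bore_mouth above -0.024 m), for 0.1 s.
2. the punch drives the pin: its tip is over 12 mm inside the hole, on the pin's upper end (z of punch_tip in the frame of bore_mouth between -0.045 and -0.012 m and x of punch_tip in the frame of bore_mouth between -0.01 and 0.01 m and y of punch_tip in the frame of bore_mouth between -0.01 and 0.01 m and distance between punch_tip and pin_top below 0.009 m), for 0.04 s.
At the end, for the whole second after the job is handed in: Pin at rest inside the pan (centre between the walls, at most 35 mm above the underside); pan flat on the bench (5 mm, 0.1 rad); punch in its holder, tip within 14 mm of the axis of the hole and at least 44 mm below the rim, within 0.15 rad of upright (x of pin in the frame of pan_centre between -0.052 and 0.052 m and y of pin in the frame of pan_centre between -0.039 and 0.039 m and z of pin in the frame of pan_centre between -0.015 and 0.02 m and linear speed of pin below 0.03 m/s and height (world z) of pan_centre below 0.02 m and angle between pan_centre's own z axis and vertical below 0.1 rad and horizontal distance between punch_tip and holder_mouth below 0.014 m and z of punch_tip in the frame of holder_mouth below -0.044 m and angle between punch_tip's own z axis and vertical below 0.15 rad); the robot touches nothing.
It fails at once if the pin ends up low outside the pan (dropped on the bench) (height (world z) of pin below 0.03 m and (x of pin in the frame of pan_centre above 0.056 m or x of pin in the frame of pan_centre below -0.056 m or y of pin in the frame of pan_centre above 0.043 m or y of pin in the frame of pan_centre below -0.043 m)).
It fails at once if the jar is tipped over (angle between jar's own z axis and vertical above 0.5 rad).
It also fails if it takes over 59 s, if anything falls off the work surface, if the arm or the gripper's body presses on something with over 40 N, if the wrist force passes 120 N, or if a joint passes its speed limit or range.

ROBOT

A 6-joint arm with a two-finger parallel gripper is mounted at the origin on the work surface. World frame = base frame: x ahead of the robot, y to its left, z up, the work surface at z = 0. Lengths are in m, angles in rad, forces in N, time in s.
With the tool pointing down it reaches from about 0.325 to 0.9 m from the base axis. Payload 6.1 kg.
Tool frame: the origin (TCP) lies on the front face of the gripper's body, between the roots of the fingers; the fingertips stand 70 mm ahead of it and the grasp point (between the pads) lies 51 mm ahead of it; z points along the fingers, y is the line along which they close (so a half turn about z gives the same grasp; the last joint's range is limited). The gripper opens to 87 mm and grips with 3 to 60 N. Pads are 19 mm wide; open, the fingers measure 117 mm over their backs; the gripper's body (75 mm by 190 mm) begins 51 mm behind the grasp point.
Start: joints at [1.154, 0.22, 1.526, -0, 1.395, -0.126], TCP at [0.179, 0.599, 0.292] pointing down, gripper open.
Joint ranges: [-2.98, 2.98], [-0.91, 2.08], [0.09, 2.57], [-1.24, 4.39], [0.2, 2.65], [-2.68, 2.68]. Speed limits (rad/s): [2.57, 2.57, 3.01, 3.14, 3.14, 3.14].

INTERFACE

Orientations are given as a unit quaternion [x, y, z, w].
In Python, from station import ctrl gives the robot as it stands. The module is installed in compiled form; this text tells all that it offers.
- The arm moves only by the tool drive_tool, never from a script. Its argument "series" is a list of rows, each a list of 7 numbers: the shift along the world's x, y, z in m, then the turn, a rotation vector about the world's x, y, z in rad, then the finger opening in m, from 0 to 0.087. In form: [[dx, dy, dz, rx, ry, rz, fingers], ...]. A call has 1 to 8 rows; each row is the pose to reach, as a shift and turn from the pose commanded when the call began; what a row does not reach only later rows make up. A row lasts 1/12 s, in which the tool goes at most 41.7 mm and 7.16 degrees, less where a joint would pass 70% of its speed; a pose out of reach is approached as far as the arm can. A call with a gripper value outside its range is refused whole. The fingers move at their own pace and stop on an object; "force" is the grip in N (left out, the last holds). Time passes only in rows, so rows that repeat a pose let the fingers close. It gives the time, the measured TCP pose, the force, the opening and the grip force at its end, in the units of the state.
- ctrl.read_state(): the state, without advancing time (a new reading comes with each control period).
- ctrl.camera(name): name is "side" or "top"; returns a dict with "img" (400x640x3 uint8, red, green, blue), "range_z" (400x640 float32, m along the optical axis (not along the pixel's ray), 0 where there is no reading), "mtx" (3x3 intrinsics, pixels), "k1" (the pictures are not rectified: a ray, as slopes to the right and down, at radius r is drawn at 1 + k1 r^2 times it, then the intrinsics apply), "view" (4x4, takes a point from world to camera coordinates). Camera axes: x right, y down, z forward; pixel columns grow to the right and rows downward; lengths in m; the calibration is good to about 2 mm. A picture is of the moment at which its call begins.
- ctrl.sign_off(): hands the job in; it is judged then, once.
Trained networks look in a picture, given as the dict that the camera call returned (one of the last four; its "shot" number tells which), for a name from the list of things; names that differ only in an ending like _2 or _b are one class to them, and where a whole thing is asked for, a point or a joint stands for the part that bears it (a point fixed in the world has none). Each returns a list of dicts, best first, with "conf" (0 to 1); they miss things now and then, are a little off and sometimes report something else, mostly with a low value. They report only what shows in the picture. A call takes as long as a camera call. They do not tell look-alikes from the thing itself.
- ctrl.recognise(picture, name): "box" ([left, top, width, height] in pixels, round what is visible of it).
- ctrl.regions_of(picture, name): "mask" (400x640 bool, what is visible of it) and "box" ([left, top, width, height] in pixels, round what is visible of it).
The state is a dict: "t": time; "joint_positions": joint angles; "qd": joint speeds; "effort": joint torques, N m; "position": TCP position; "tcp_rot": TCP orientation; "force": force on the tool from outside, world axes, zero at the start; "ft_torque": the same for the moment, N m; "width": finger opening in m; "grip_force": force on a finger pad.
Only numpy, scipy, OpenCV 4.12 (cv2) and the standard library are available. Lean on these libraries where they do the work, as an engineer would, in place of code of your own. Each camera call takes 0.05 s, during which the arm holds its last target. There are 200 camera calls.

## Working session

There is one attempt and no reset: what is moved stays moved. The work goes in short steps, Python scripts to look and compute and a tool call to move; the robot and the scene stay as the last step left them, time stands still between calls to the robot, and variables do not carry over. Pictures are saved under pics/ and viewed, at most 10 in all, crops included, and the job is handed in when it is done.

Besides the shell and the picture viewer there is one more tool, called after "Request:" by a JSON object that holds its "op" and its "data", one argument or row to a line. drive_tool: Moves the arm, as the interface text tells. Its arguments: {"type":"object","properties":{"series":{"type":"array"},"force":{"type":"number"}},"required":["series"]}

```bash
mkdir -p pics; cat > h.py <<'E'
import numpy as np, cv2
from station import ctrl
def save(p,n,crop=None,s=1):
    im=p["img"][:,:,::-1]
    if crop: l,t,r,b=crop; im=im[t:b,l:r]
    cv2.imwrite("pics/"+n,cv2.resize(im,None,fx=s,fy=s))
def world(p,mask=None):
    # world coordinates per pixel (400x640x3), nan where no range
    v,u=np.mgrid[0:400,0:640].astype(float)
    K=p["mtx"]; xd=(u-K[0,2])/K[0,0]; yd=(v-K[1,2])/K[1,1]
    x,y=xd.copy(),yd.copy()
    for _ in range(15):
        f=1+p["k1"]*(x*x+y*y); x=xd/f; y=yd/f
    z=p["range_z"].astype(float).copy(); z[z<=0]=np.nan
    c=np.stack([x*z,y*z,z],-1)
    V=p["view"]; return (c-V[:3,3])@V[:3,:3]
def pix(p,X):
    c=p["view"][:3,:3]@np.array(X,float)+p["view"][:3,3]; x,y=c[:2]/c[2]; f=1+p["k1"]*(x*x+y*y)
    K=p["mtx"]; return K[0,0]*x*f+K[0,2],K[1,1]*y*f+K[1,2]
E
python3 - <<'E'
from h import *
ps={n:ctrl.camera(n) for n in("top","side")}
for n,p in ps.items():
    save(p,n+"0.png"); W=world(p)
    print(n,"campos",-p["view"][:3,:3].T@p["view"][:3,3])
    for name in["pan_centre","pan_post","punch_grip","holder_mouth","bore_mouth","pin","jar"]:
        for d in ctrl.regions_of(p,name)[:4]:
            w=W[d["mask"]]; w=w[~np.isnan(w[:,0])]
            if len(w): print(name,round(d["conf"],2),d["box"],np.median(w,0).round(3),w[:,2].max().round(3))
print(ctrl.read_state())
E
```

```text
top campos [ 0.29159609 -0.10388602  0.95353524]
pan_centre 0.95 [178.8, 233.3, 55.0, 70.0] [0.302 0.204 0.006] 0.064
pan_centre 0.74 [458.0, 229.2, 55.6, 63.9] [ 0.331 -0.507  0.006] 0.065
pan_centre 0.73 [374.8, 158.1, 62.2, 45.8] [ 0.51  -0.274  0.006] 0.064
pan_post 0.82 [460.2, 228.0, 54.5, 66.0] [ 0.329 -0.508  0.006] 0.065
pan_post 0.77 [378.7, 158.9, 59.9, 43.1] [ 0.51  -0.274  0.006] 0.064
pan_post 0.67 [176.2, 237.2, 59.3, 62.3] [0.301 0.204 0.006] 0.064
punch_grip 0.71 [155.9, 171.5, 23.1, 25.9] [0.474 0.272 0.083] 0.135
holder_mouth 0.82 [161.0, 173.7, 33.1, 31.4] [0.465 0.257 0.056] 0.068
bore_mouth 0.84 [276.4, 148.2, 26.3, 30.4] [ 0.528 -0.006  0.115] 0.131
jar 0.78 [168.0, 120.2, 32.1, 35.4] [0.6   0.259 0.085] 0.102
side campos [-0.02493721 -1.18031839  1.10548432]
pan_centre 0.86 [309.3, 318.7, 55.7, 56.5] [ 0.334 -0.503  0.006] 0.065
pan_centre 0.79 [213.4, 180.3, 42.6, 28.3] [0.305 0.204 0.008] 0.064
pan_centre 0.57 [334.7, 246.9, 44.9, 45.5] [ 0.509 -0.269  0.009] 0.066
pan_post 0.91 [335.9, 245.8, 43.7, 50.2] [ 0.509 -0.272  0.009] 0.066
pan_post 0.88 [306.3, 32
[... 387 characters left out ...]
8, 'joint_positions': array([ 1.15393949e+00,  2.20370935e-01,  1.52651137e+00,  1.60242920e-05,
        1.39468345e+00, -1.26082946e-01]), 'qd': array([ 5.94883729e-04, -1.60751199e-05,  1.35056338e-03, -1.69978909e-03,
       -6.34292712e-04, -1.55991046e-03]), 'effort': array([-2.80941077e-05, -4.94511974e+01, -3.87683737e+01,  7.00821122e-02,
        4.66228242e-02, -6.20104356e-05]), 'position': array([0.17917036, 0.59876148, 0.29224964]), 'tcp_rot': array([ 1.44876690e-01,  9.89449718e-01,  1.50731094e-05, -3.99263251e-06]), 'force': array([0.38001217, 0.1217162 , 0.39156873]), 'ft_torque': array([-0.00855058, -0.00655212, -0.01885681]), 'grip_force': 0.0, 'width': 0.08667330462482174}
```

View pics/top0.png

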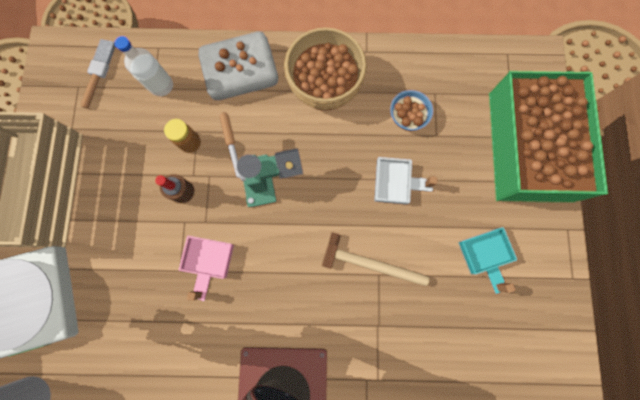

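View pics/side0.png

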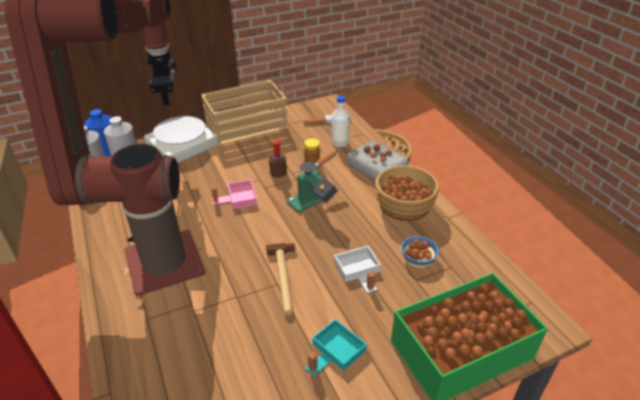

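The top view shows three pans: pink (205,258), turquoise (488,250) and plain grey aluminium (394,181), whose post is at (431,184). I choose the grey one. The head with the pin is at (289,164), the punch in its holder at (170,186) and the jar at (180,133). The robot stands at the bottom, and world +y is to the left.

```bash
cat > m.py <<'E'
from h import *
p=ctrl.camera("top"); W=world(p)
q=ctrl.camera("side"); Q=world(q)
def near(W,lo,hi): 
    m=np.all((W>lo)&(W<hi),-1); return W[m]
for nm,A in(("top",W),("side",Q)):
    # pan
    P=near(A,[.42,-.40,.012],[.60,-.20,.075]); 
    post=P[P[:,2]>.045]; wall=P[(P[:,2]>.02)&(P[:,2]<.04)]
    print(nm,"post",len(post),post[post[:,2]>.056].mean(0).round(4), post.min(0).round(3),post.max(0).round(3))
    body=near(A,[.42,-.40,.004],[.60,-.20,.035]); body=body[(body[:,2]>.02)&(body[:,1]>-.335)]
    print(" panrect",cv2.minAreaRect(body[:,:2].astype(np.float32)*1000))
    # head
    H=near(A,[.44,-.06,.095],[.6,.045,.14])
    rng=np.random.default_rng(0); best=None
    for _ in range(500):
        a,b,c=H[rng.choice(len(H),3,False)]; n=np.cross(b-a,c-a); l=np.linalg.norm(n)
        if l<1e-5: continue
        n/=l; n*=np.sign(n[2]); 
        if abs(n[2]-.866)>.06: continue
        m=abs((H-a)@n)<.002
        if best is None or m.sum()>best.sum(): best=m
    F=H[best]; c=F.mean(0); n=np.linalg.svd(F-c)[2][2]; n*=np.sign(n[2])
    e2=np.cross(n,[1,0,0]); e2/=np.linalg.norm(e2); e1=np.cross(e2,n)
    uv=np.c_[(F-c)@e1,(F-c)@e2].astype(np.float32)*1000; r=cv2.minAreaRect(uv)
    print(" head",len(F),"n",n.round(3),"c",c.round(4),"rect",r,"ctr",(c+e1*r[0][0]/1e3+e2*r[0][1]/1e3).round(4), "yawdir",np.degrees(np.arctan2(n[1],n[0])).round(1))
    # punch: handle
    h=near(A,[.42,.21,.076],[.53,.32,.15]); t=h[h[:,2]>.128]
    print(" punch",len(h),"top",len(t),t.mean(0).round(4),"handle",h.mean(0).round(4),h.min(0).round(3),h.max(0).round(3))
    r=near(A,[.42,.2,.058],[.53,.32,.070]); print(" ring",len(r),cv2.minEnclosingCircle(r[:,:2].astype(np.float32)*1000),r.mean(0).round(4))
save(p,"c1.png",(140,100,450,220),2.5)
E
python3 m.py
```

```text
top post 70 [ 0.5054 -0.3542  0.061 ] [ 0.497 -0.363  0.046] [ 0.514 -0.345  0.065]
 panrect ((512.5682983398438, -263.1397705078125), (84.34944915771484, 110.66297149658203), 85.97058868408203)
 head 497 n [-0.477 -0.138  0.868] c [ 0.5211 -0.0031  0.1152] rect ((-2.040745735168457, 9.8912353515625), (56.328460693359375, 83.75963592529297), 15.64553451538086) ctr [0.5193 0.0068 0.1158] yawdir -163.9
 punch 196 top 86 [0.4769 0.2785 0.1316] handle [0.4751 0.2744 0.1155] [0.466 0.266 0.076] [0.49  0.289 0.136]
 ring 274 ((477.05682373046875, 279.1357727050781), 31.970380783081055) [0.4738 0.2715 0.064 ]
side post 61 [ 0.5066 -0.3562  0.0609] [ 0.497 -0.367  0.047] [ 0.516 -0.347  0.065]
 panrect ((515.4342651367188, -260.4600524902344), (95.46834564208984, 110.41950225830078), 86.15886688232422)
 head 141 n [-0.446 -0.107  0.889] c [ 0.5247 -0.0016  0.1144] rect ((-0.10109710693359375, 6.228935241699219), (56.05001449584961, 89.2350082397461), 13.120481491088867) ctr [0.5246 0.0046 0.1151] yawdir -166.5
 punch 109 top 23 [0.4804 0.2773 0.1315] handle [0.4788 0.2736 0.1068] [0.468 0.255 0.076] [0.496 0.293 0.138]
 ring 94 ((481.557861328125, 274.7922668457031), 34.937313079833984) [0.4754 0.2675 0.064 ]
```

View pics/c1.png

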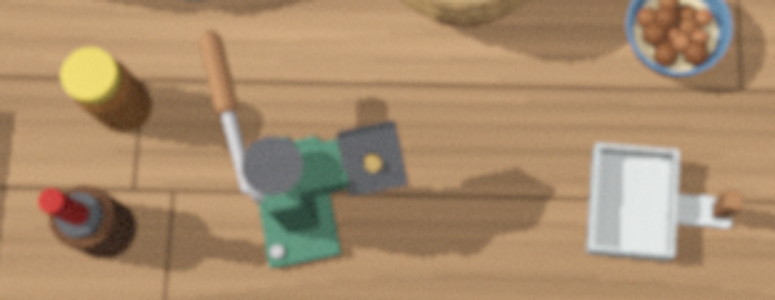

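The crop shows the grey pan (crop 635,200) with its wooden post at (730,205). The dark head has the brass pin at (372,162), and its bore is yawed about 15°. Now I refine the bore point and the yaw.

```bash
cat > b.py <<'E'
from h import *
def ray(p,u,v,z):
    K=p["mtx"]; d=np.array([(u-K[0,2])/K[0,0],(v-K[1,2])/K[1,1]]); x=d.copy()
    for _ in range(15): x=d/(1+p["k1"]*(x@x))
    R=p["view"][:3,:3]; o=-R.T@p["view"][:3,3]; d=R.T@np.r_[x,1]; return o+d*(z-o[2])/d[2]
if __name__=="__main__":
  for nm in("top","side"):
    p=ctrl.camera(nm); W=world(p)
    near=np.all((W>[.47,-.06,.09])&(W<[.57,.045,.15]),-1)
    hsv=cv2.cvtColor(p["img"],cv2.COLOR_RGB2HSV)
    b=near&(hsv[...,0]>12)&(hsv[...,0]<32)&(hsv[...,1]>90)&(hsv[...,2]>90)
    v,u=np.nonzero(b); print(nm,"pin px",len(u),u.mean(),v.mean(),ray(p,u.mean(),v.mean(),.118).round(4),W[b].mean(0).round(4))
    dark=near&(hsv[...,1]<70)|b
    for yaw in(12,14,16,18):
        a=np.radians(yaw); z=np.array([-.5*np.cos(a),-.5*np.sin(a),.866]); y=np.array([-np.sin(a),np.cos(a),0]); x=np.cross(y,z)
        H=W[near]; o=np.array([.521,-.006,.116]); L=(H-o)@np.c_[x,y,z]
        F=L[(abs(L[:,2])<.003)&(L[:,1]<.02)]
        lo,hi=np.percentile(F[:,0],[1,99]); slope=np.polyfit(F[:,1],F[:,2],1)[0]
        Lb=(W[b]-o)@np.c_[x,y,z]
        print(yaw,"x edges",lo.round(4),hi.round(4),"width",(hi-lo).round(4),"ymin",F[:,1].min().round(4),np.percentile(F[:,1],1).round(4),"tilt slope",slope.round(3),"z",F[:,2].mean().round(4), "rms edge",np.std(F[F[:,1]<-.02][:,0]).round(4),"pinloc",Lb.mean(0).round(4))
E
python3 b.py
```

```text
top pin px 41 288.5609756097561 165.1219512195122 [ 0.5211 -0.0076  0.118 ] [ 0.5214 -0.0075  0.117 ]
12 x edges -0.0266 0.0287 width 0.0552 ymin -0.0293 -0.0284 tilt slope 0.011 z -0.001 rms edge 0.0163 pinloc [ 0.0005 -0.0016  0.0008]
14 x edges -0.0265 0.0286 width 0.0551 ymin -0.0292 -0.0285 tilt slope 0.002 z -0.001 rms edge 0.0165 pinloc [ 0.0005 -0.0016  0.0008]
16 x edges -0.0267 0.0284 width 0.0552 ymin -0.0297 -0.0289 tilt slope -0.008 z -0.001 rms edge 0.0161 pinloc [ 0.0004 -0.0016  0.0009]
18 x edges -0.0269 0.0282 width 0.0551 ymin -0.0304 -0.0293 tilt slope -0.021 z -0.0009 rms edge 0.016 pinloc [ 0.0004 -0.0016  0.0009]
side pin px 35 326.57142857142856 186.88571428571427 [ 0.5352 -0.016   0.118 ] [ 0.5367 -0.013   0.1154]
12 x edges -0.0241 0.0312 width 0.0553 ymin -0.0367 -0.0334 tilt slope 0.004 z -0.0007 rms edge 0.0158 pinloc [ 0.0117 -0.0101 -0.0074]
14 x edges -0.0245 0.0307 width 0.0552 ymin -0.0359 -0.0338 tilt slope 0.003 z -0.0007 rms edge 0.0155 pinloc [ 0.0114 -0.0106 -0.0073]
16 x edges -0.0248 0.0313 width 0.0561 ymin -0.0351 -0.0343 tilt slope -0.001 z -0.0005 rms edge 0.0159 pinloc [ 0.0111 -0.011  -0.0071]
18 x edges -0.0251 0.0314 width 0.0565 ymin -0.0348 -0.034 tilt slope -0.007 z -0.0005 rms edge 0.0162 pinloc [ 0.0108 -0.0115 -0.0069]
```

Request:
{"op": "drive_tool", "data": {
  "series": [
    [0.15,-0.3,0,0,0,-0.6,0.087],
    [0.15,-0.3,0,0,0,-0.6,0.087],
    [0.15,-0.3,0,0,0,-0.6,0.087],
    [0.15,-0.3,0,0,0,-0.6,0.087],
    [0.15,-0.3,0,0,0,-0.6,0.087],
    [0.15,-0.3,0,0,0,-0.6,0.087],
    [0.15,-0.3,0,0,0,-0.6,0.087],
    [0.15,-0.3,0,0,0,-0.6,0.087]
  ]
}}

```text
t: 1.67
position: [0.3286, 0.2989, 0.2925]
tcp_rot: [0.431, 0.903, 0.0, 0.0]
force: [0.8, -0.3, -0.4]
width: 0.0871
grip_force: 0.0
```

Request:
{"op": "drive_tool", "data": {
  "series": [
    [0.11,-0.31,0,0,0,-0.5,0.087],
    [0.11,-0.31,0,0,0,-0.5,0.087],
    [0.11,-0.31,0,0,0,-0.5,0.087],
    [0.11,-0.31,0,0,0,-0.5,0.087],
    [0.11,-0.31,0,0,0,-0.5,0.087],
    [0.11,-0.31,0,0,0,-0.5,0.087],
    [0.11,-0.31,0,0,0,-0.5,0.087],
    [0.11,-0.31,0,0,0,-0.5,0.087]
  ]
}}

```text
t: 2.33
position: [0.4386, -0.0119, 0.2927]
tcp_rot: [0.641, 0.768, 0.0, 0.001]
force: [1.2, 0.6, -0.8]
width: 0.087
grip_force: 0.0
```

Request:
{"op": "drive_tool", "data": {
  "series": [
    [0.066,-0.345,0,0,0,-0.256,0.087],
    [0.066,-0.345,0,0,0,-0.256,0.087],
    [0.066,-0.345,0,0,0,-0.256,0.087],
    [0.066,-0.345,0,0,0,-0.256,0.087],
    [0.066,-0.345,0,0,0,-0.256,0.087],
    [0.066,-0.345,0,0,0,-0.256,0.087],
    [0.066,-0.345,0,0,0,-0.256,0.087],
    [0.066,-0.345,0,0,0,-0.256,0.087]
  ]
}}

```text
t: 3.0
position: [0.5009, -0.339, 0.2923]
tcp_rot: [0.734, 0.68, 0.0, 0.0]
force: [1.2, -0.1, 1.0]
width: 0.0874
grip_force: 0.0
```

Request:
{"op": "drive_tool", "data": {
  "series": [
    [0.005,-0.016,-0.04,0,0,0,0.087],
    [0.005,-0.016,-0.197,0,0,0,0.087],
    [0.005,-0.016,-0.197,0,0,0,0.087],
    [0.005,-0.016,-0.197,0,0,0,0.087],
    [0.005,-0.016,-0.197,0,0,0,0.087],
    [0.005,-0.016,-0.197,0,0,0,0.087],
    [0.005,-0.016,-0.197,0,0,0,0.087],
    [0.005,-0.016,-0.197,0,0,0,0.087]
  ]
}}

```text
t: 3.67
position: [0.5071, -0.3537, 0.0976]
tcp_rot: [0.733, 0.68, 0.0, 0.001]
force: [0.8, 0.1, 0.5]
width: 0.0868
grip_force: 0.0
```

Request:
{"op": "drive_tool", "data": {
  "series": [
    [0,0,0,0,0,0,0.0],
    [0,0,0,0,0,0,0.0],
    [0,0,0,0,0,0,0.0],
    [0,0,0,0,0,0,0.0],
    [0,0,0,0,0,0,0.0],
    [0,0,0,0,0,0,0.0],
    [0,0,0,0,0,0,0.0],
    [0,0,0,0,0,0,0.0]
  ],
  "force": 15
}}

```text
t: 4.33
position: [0.5058, -0.3527, 0.0952]
tcp_rot: [0.733, 0.68, -0.0, -0.0]
force: [1.0, -0.2, 0.3]
width: 0.0416
grip_force: 0.0
```

Request:
{"op": "drive_tool", "data": {
  "series": [
    [0,0,0,0,0,0,0.0],
    [0,0,0,0,0,0,0.0],
    [0,0,0,0,0,0,0.0],
    [0,0,0,0,0,0,0.0],
    [0,0,0,0,0,0,0.0],
    [0,0,0,0,0,0,0.0],
    [0,0,0,0,0,0,0.0]
  ]
}}

```text
t: 4.92
position: [0.5059, -0.3527, 0.0951]
tcp_rot: [0.733, 0.68, 0.0, -0.0]
force: [0.3, 0.3, -0.9]
width: 0.0181
grip_force: 14.9
```

Request:
{"op": "drive_tool", "data": {
  "series": [
    [0.009,0.033,0,0,0,0.06,0.0],
    [0.017,0.066,0,0,0,0.12,0.0],
    [0.026,0.1,0,0,0,0.18,0.0],
    [0.034,0.132,0,0,0,0.25,0.0],
    [0.043,0.165,0,0,0,0.339,0.0],
    [0.05,0.19,0,0,0,0.339,0.0],
    [0.055,0.21,0,0,0,0.339,0.0],
    [0.06,0.23,0,0,0,0.339,0.0]
  ]
}}

```text
t: 5.58
position: [0.5659, -0.1214, 0.0952]
tcp_rot: [0.608, 0.794, -0.0, -0.0]
force: [0.3, -1.2, -0.2]
width: 0.0182
grip_force: 15.0
```

Request:
{"op": "drive_tool", "data": {
  "series": [
    [0.003,0.014,0,0,0,0,0.0],
    [0.006,0.025,0,0,0,0,0.0],
    [0.008,0.034,0,0,0,0,0.0],
    [0.008,0.034,0,0,0,0,0.0]
  ]
}}

```text
t: 5.92
position: [0.5741, -0.0874, 0.0952]
tcp_rot: [0.608, 0.794, 0.0, -0.0]
force: [-0.4, -0.1, -0.5]
width: 0.0184
grip_force: 15.0
```

```bash
python3 - <<'E'
from h import *
p=ctrl.camera("side"); save(p,"s2.png",(260,100,460,250),4)
W=world(p); print(ctrl.read_state()["position"],ctrl.read_state()["force"])
P=W[np.all((W>[.46,-.12,.018])&(W<[.66,.08,.033]),-1)]; print(P.min(0),P.max(0),cv2.minAreaRect(P[:,:2].astype(np.float32)*1000))
E
```

```text
[ 0.57399761 -0.08827414  0.09518824] [ 0.01660857  0.25213063 -1.19557898]
[ 0.46585624 -0.10244938  0.01830303] [0.59522182 0.07764015 0.03299921] ((530.6666870117188, -12.357101440429688), (72.64999389648438, 203.64051818847656), 21.269269943237305)
```

View pics/s2.png

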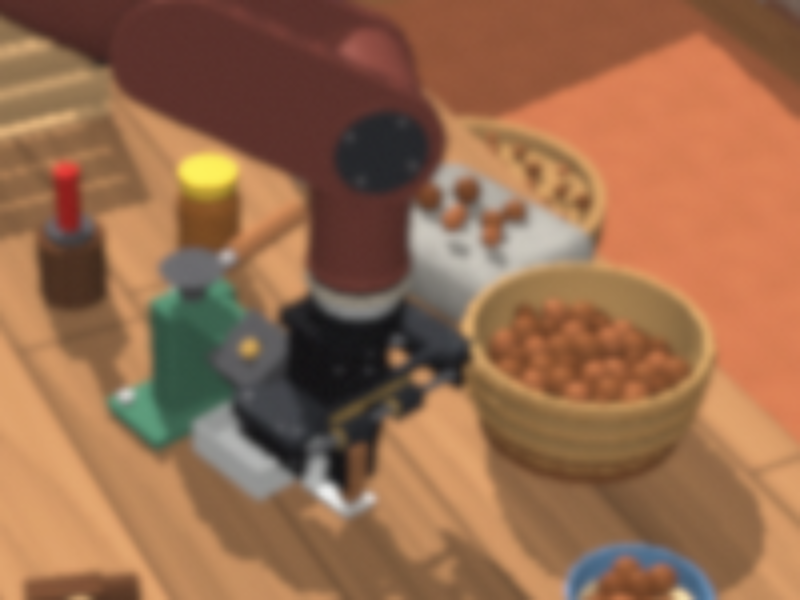

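The pan sits under the head, level, with the pin still in place. Release, lift and go to the punch.

Request:
{"op": "drive_tool", "data": {
  "series": [
    [0,0,0,0,0,0,0.07],
    [0,0,0,0,0,0,0.07],
    [0,0,0,0,0,0,0.07],
    [0,0,0,0,0,0,0.07],
    [0,0,0.02,0,0,0,0.07],
    [0,0,0.06,0,0,0,0.07],
    [0,0,0.1,0,0,0,0.07],
    [0,0,0.14,0,0,0,0.07]
  ]
}}

```text
t: 6.63
position: [0.5733, -0.0891, 0.2364]
tcp_rot: [0.609, 0.794, -0.0, -0.001]
force: [1.5, -0.8, -0.1]
width: 0.0631
grip_force: 0.0
```

Request:
{"op": "drive_tool", "data": {
  "series": [
    [0,0,0.04,0,0,0,0.07],
    [0,0,0.08,0,0,0,0.07],
    [-0.07,0.23,0.08,0,0,0,0.07],
    [-0.07,0.23,0.08,0,0,0,0.07],
    [-0.07,0.23,0.08,0,0,0,0.07],
    [-0.07,0.23,0.08,0,0,0,0.07],
    [-0.07,0.23,0.08,0,0,0,0.07],
    [-0.07,0.23,0.08,0,0,0,0.07]
  ]
}}

```text
t: 7.3
position: [0.5027, 0.1433, 0.3155]
tcp_rot: [0.608, 0.794, 0.0, -0.0]
force: [0.8, 0.6, 0.6]
width: 0.0699
grip_force: 0.0
```

Request:
{"op": "drive_tool", "data": {
  "series": [
    [-0.026,0.136,0,0,0,0,0.07],
    [-0.026,0.136,0,0,0,0,0.07],
    [-0.026,0.136,0,0,0,0,0.07],
    [-0.026,0.136,0,0,0,0,0.07],
    [-0.026,0.136,0,0,0,0,0.07],
    [-0.026,0.136,0,0,0,0,0.07]
  ]
}}

```text
t: 7.8
position: [0.4778, 0.2772, 0.3151]
tcp_rot: [0.608, 0.794, -0.0, 0.0]
force: [-0.7, -0.8, -0.1]
width: 0.0698
grip_force: 0.0
```

```bash
python3 - <<'E'
from h import *
print(ctrl.read_state()["position"],ctrl.read_state()["joint_positions"].round(3))
p=ctrl.camera("side"); W=world(p)
h=W[np.all((W>[.42,.21,.09])&(W<[.53,.34,.15]),-1)]; print("punch",h.mean(0),h.min(0),h.max(0))
p=ctrl.camera("top"); W=world(p)
P=W[np.all((W>[.44,-.06,.02])&(W<[.66,.03,.033]),-1)]; print("pan walls",P.min(0),P.max(0),len(P))
P=W[np.all((W>[.54,-.14,.055])&(W<[.61,-.05,.07]),-1)]; print("post",P.mean(0),len(P))
E
```

```text
[0.4778008  0.27723048 0.31509364] [ 3.83e-01  3.30e-02  1.69e+00 -1.00e-03  1.42e+00  1.19e-01]
punch [0.47880835 0.27325364 0.11455274] [0.46746446 0.25924707 0.09033861] [0.49175159 0.29471635 0.13690099]
pan walls [ 0.48547905 -0.05542021  0.02010437] [0.6115231  0.02906219 0.03290361] 174
post [ 0.57102646 -0.09101401  0.06034278] 53
```

Request:
{"op": "drive_tool", "data": {
  "series": [
    [0,0,-0.04,0,0,0,0.07],
    [0,0,-0.08,0,0,0,0.07],
    [0,0,-0.12,0,0,0,0.07],
    [0,0,-0.15,0,0,0,0.07],
    [0,0,-0.16,0,0,0,0.07],
    [0,0,-0.16,0,0,0,0.07],
    [0,0,-0.16,0,0,0,0.045],
    [0,0,-0.16,0,0,0,0.04]
  ]
}}

```text
t: 8.57
position: [0.4799, 0.2773, 0.158]
tcp_rot: [0.609, 0.793, 0.002, 0.001]
force: [1.2, 0.5, 0.1]
width: 0.0634
grip_force: 0.0
```

Request:
{"op": "drive_tool", "data": {
  "series": [
    [0,0,0,0,0,0,0.0],
    [0,0,0,0,0,0,0.0],
    [0,0,0,0,0,0,0.0],
    [0,0,0,0,0,0,0.0],
    [0,0,0,0,0,0,0.0],
    [0,0,0,0,0,0,0.0],
    [0,0,0,0,0,0,0.0],
    [0,0,0,0,0,0,0.0]
  ],
  "force": 40
}}

```text
t: 9.23
position: [0.4781, 0.2774, 0.1555]
tcp_rot: [0.608, 0.794, 0.0, 0.0]
force: [-0.0, -0.1, 1.8]
width: 0.0231
grip_force: 40.0
```

Request:
{"op": "drive_tool", "data": {
  "series": [
    [0,0,0,0,0,0,0.0],
    [0,0,0,0,0,0,0.0],
    [0,0,0,0,0,0,0.0],
    [0,0,0,0,0,0,0.0]
  ]
}}

```text
t: 9.57
position: [0.4781, 0.2773, 0.1555]
tcp_rot: [0.608, 0.794, 0.0, 0.0]
force: [0.4, 1.0, 3.0]
width: 0.0232
grip_force: 40.0
```

Request:
{"op": "drive_tool", "data": {
  "series": [
    [0,0,0.02,0,0,0,0.0],
    [0,0,0.05,0,0,0,0.0],
    [0,0,0.09,0,0,0,0.0],
    [0,0,0.13,0,0,0,0.0],
    [0,0,0.165,0,0,0,0.0],
    [0,0,0.165,0,0,0,0.0]
  ]
}}

```text
t: 10.07
position: [0.4805, 0.2783, 0.3287]
tcp_rot: [0.608, 0.794, 0.005, 0.003]
force: [1.3, 1.0, -1.3]
width: 0.0232
grip_force: 40.0
```

Request:
{"op": "drive_tool", "data": {
  "series": [
    [-0.005,-0.035,0,0,0,0,0.0],
    [-0.01,-0.07,0,0,0,0,0.0],
    [-0.015,-0.11,0,0,0,0,0.0],
    [-0.02,-0.15,0,0,0,0,0.0],
    [-0.025,-0.19,0,0.03,-0.12,0,0.0],
    [-0.03,-0.23,0,0.06,-0.23,0,0.0],
    [-0.035,-0.27,0,0.09,-0.34,0,0.0],
    [-0.035,-0.305,0,0.12,-0.45,0,0.0]
  ]
}}

```text
t: 10.73
position: [0.4417, -0.0285, 0.3192]
tcp_rot: [0.591, 0.772, 0.183, 0.142]
force: [0.3, 0.3, -2.5]
width: 0.0228
grip_force: 40.0
```

```bash
cat > t.py <<'E'
from b import *
from scipy.spatial.transform import Rotation as R
s=ctrl.read_state(); r=R.from_quat(s["tcp_rot"]).as_matrix(); print("tcp",s["position"].round(4),"z",r[:,2].round(3),"rv to go",(R.from_matrix(np.c_[np.zeros((3,3))]) if 0 else ""),s["width"],s["joint_positions"].round(2))
a=np.radians(15); zb=np.array([-.5*np.cos(a),-.5*np.sin(a),.866]); M=np.array([.523,-.0075,.116])
tip=s["position"]+.1405*r[:,2]; print("pred tip",tip.round(4)," axis err rotvec world",np.cross(r[:,2],-zb).round(3))
yb=np.array([-np.sin(a),np.cos(a),0]); print("tip in bore",((tip-M)@np.c_[np.cross(yb,zb),yb,zb]).round(4))
for nm in("top","side"):
    p=ctrl.camera(nm); W=world(p); u,v=map(int,pix(p,tip)); print(nm,"px tip",u,v)
    # points near the predicted punch axis
    L=(W-s["position"])@r; ok=(np.hypot(L[...,0],L[...,1])<.03)&(L[...,2]>.072)&(L[...,2]<.15)
    for lo,hi in((.072,.082),(.083,.092),(.095,.115),(.115,.135),(.135,.15)):
        q=L[ok&(L[...,2]>lo)&(L[...,2]<hi)]
        if len(q): print("  z",lo,hi,len(q),q.mean(0).round(4),q.min(0).round(4),q.max(0).round(4))
    save(p,f"{nm}_{s['t']:.1f}.png",(max(u-60,0),max(v-60,0),u+60,v+60),5); print(f"{nm}_{s['t']:.1f}.png")
E
python3 t.py
```

```text
tcp [ 0.4417 -0.0285  0.3192] z [ 0.436  0.114 -0.892] rv to go  0.0228142892777768 [-0.43 -0.57  2.22  0.32  1.14 -0.77]
pred tip [ 0.5031 -0.0125  0.1938]  axis err rotvec world [ 0.016 -0.053  0.001]
tip in bore [0.0211 0.0003 0.0777]
top px tip 286 163
top_10.7.png
side px tip 316 169
  z 0.072 0.082 26 [-0.0185 -0.0052  0.078 ] [-0.0267 -0.0243  0.0729] [-0.009   0.0116  0.0819]
  z 0.083 0.092 49 [-0.0178 -0.004   0.0863] [-0.0299 -0.0256  0.0831] [0.0017 0.0185 0.0915]
  z 0.095 0.115 3 [-0.0139 -0.0044  0.1101] [-0.0143 -0.0078  0.1074] [-0.0131 -0.0008  0.1121]
  z 0.115 0.135 14 [-0.0117 -0.0044  0.1247] [-0.0179 -0.0087  0.1176] [-0.0076  0.0011  0.1344]
  z 0.135 0.15 4 [-0.0119 -0.004   0.1382] [-0.0148 -0.0066  0.1365] [-0.0089 -0.0014  0.1401]
side_10.7.png
```

Request:
{"op": "drive_tool", "data": {
  "series": [
    [0,0,0,0.015,-0.055,0,0.0],
    [0,0,0,0.015,-0.055,0,0.0],
    [0,0,0,0.015,-0.055,0,0.0]
  ]
}}

```text
t: 11.08
position: [0.4422, -0.027, 0.3191]
tcp_rot: [0.588, 0.767, 0.203, 0.156]
force: [0.0, 0.0, -1.5]
width: 0.0231
grip_force: 40.0
```

```bash
cat >> t.py <<'E'
    # silhouette residual: offset of observed shank points from predicted axis, seen from camera
    o=-p["view"][:3,:3].T@p["view"][:3,3]; d=(tip-o)/np.linalg.norm(tip-o); dl=r.T@d
    q=L[ok&(L[...,2]>.112)&(L[...,2]<.139)&(np.hypot(L[...,0],L[...,1])<.025)]
    e=np.cross([0,0,1],dl); e/=np.linalg.norm(e); f=np.cross(e,[0,0,1])
    if len(q): print("  view dir tool",dl.round(2),"lateral axis",e.round(2),"lateral",(q@e).mean().round(4),(q@e).min().round(4),(q@e).max().round(4),"depth axis",f.round(2),"centre along it",((q@f).mean()+.0043).round(4))
E
python3 t.py
```

```text
tcp [ 0.4422 -0.027   0.3191] z [ 0.478  0.129 -0.869] rv to go  0.023086456248581383 [-0.45 -0.61  2.25  0.37  1.12 -0.81]
pred tip [ 0.5094 -0.0089  0.197 ]  axis err rotvec world [ 0.001 -0.006 -0.   ]
tip in bore [0.0288 0.0021 0.0769]
top px tip 285 160
top_11.1.png
side px tip 318 167
  z 0.072 0.082 32 [-0.009  -0.0023  0.0784] [-0.0206 -0.0181  0.0729] [0.0019 0.0194 0.082 ]
  z 0.083 0.092 48 [-0.0086  0.0006  0.0861] [-0.0229 -0.0202  0.0832] [0.0162 0.0225 0.0919]
  z 0.095 0.115 3 [-0.0063 -0.0033  0.1043] [-0.0121 -0.0079  0.0952] [-0.0013  0.0006  0.1112]
  z 0.115 0.135 15 [-0.0005  0.0007  0.124 ] [-0.0073 -0.0034  0.1158] [0.0061 0.0053 0.134 ]
  z 0.135 0.15 3 [-0.0005  0.0009  0.1378] [-0.0035 -0.0014  0.1355] [0.0025 0.0039 0.139 ]
side_11.1.png
  view dir tool [0.63 0.17 0.76] lateral axis [-0.26  0.97  0.  ] lateral 0.0009 -0.004 0.0052 depth axis [ 0.97  0.26 -0.  ] centre along it 0.004
```

Request:
{"op": "drive_tool", "data": {
  "series": [
    [0.003,0,-0.03,0.001,-0.006,0,0.0],
    [0.005,0,-0.055,0.001,-0.006,0,0.0],
    [0.006,-0.0005,-0.0685,0.001,-0.006,0,0.0],
    [0.006,-0.0005,-0.0685,0.001,-0.006,0,0.0],
    [0.006,-0.0005,-0.0685,0.001,-0.006,0,0.0]
  ]
}}

```text
t: 11.6
position: [0.4488, -0.0263, 0.2511]
tcp_rot: [0.587, 0.767, 0.206, 0.157]
force: [-0.6, 0.6, -1.8]
width: 0.0233
grip_force: 40.0
```

```bash
python3 t.py
```

```text
tcp [ 0.4488 -0.0263  0.2511] z [ 0.483  0.132 -0.866] rv to go  0.023279638392560864 [-0.44 -0.53  2.33  0.41  0.96 -0.88]
pred tip [ 0.5167 -0.0077  0.1294]  axis err rotvec world [-0.002  0.    -0.001]
tip in bore [0.0014 0.0014 0.0147]
top px tip 288 165
top_11.6.png
side px tip 320 184
  z 0.072 0.082 31 [-0.0106  0.0009  0.0781] [-0.0198 -0.0197  0.0722] [0.0023 0.0201 0.0818]
  z 0.083 0.092 48 [-0.0087 -0.0007  0.0858] [-0.0199 -0.0198  0.0833] [0.0176 0.0217 0.0908]
  z 0.095 0.115 3 [-0.0057 -0.0005  0.1068] [-0.012  -0.0051  0.0963] [-0.0015  0.0043  0.1136]
  z 0.115 0.135 11 [-0.0023  0.0015  0.124 ] [-0.0061 -0.0022  0.1168] [0.0035 0.0055 0.1322]
  z 0.135 0.15 4 [-0.0006  0.0008  0.139 ] [-0.0026 -0.0027  0.1358] [0.0019 0.0037 0.1421]
side_11.6.png
  view dir tool [0.61 0.14 0.78] lateral axis [-0.23  0.97  0.  ] lateral 0.002 -0.0027 0.0061 depth axis [ 0.97  0.23 -0.  ] centre along it 0.0026
```

View pics/side_11.6.png

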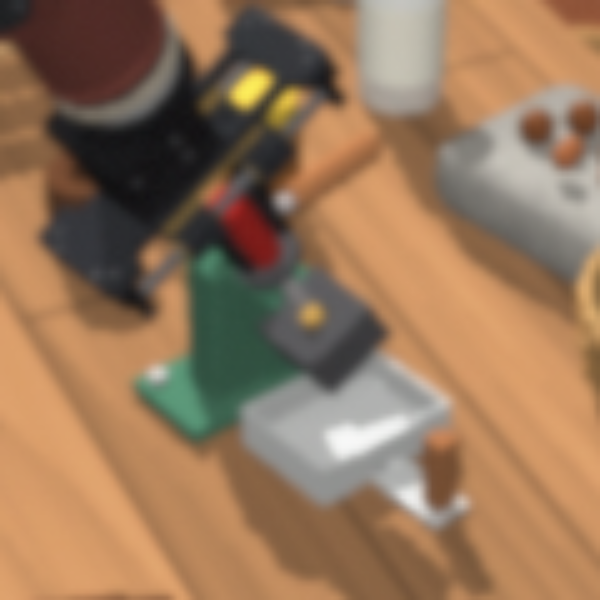

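```bash
python3 - <<'E'
from b import *
from scipy.spatial.transform import Rotation as R
s=ctrl.read_state(); r=R.from_quat(s["tcp_rot"]).as_matrix()
a=np.radians(15); zb=np.array([-.5*np.cos(a),-.5*np.sin(a),.866]); M=np.array([.523,-.0075,.116])
p=ctrl.camera("side")
for k in(.09,.1,.11,.12,.13,.1405): print("shank",k,np.round(pix(p,s["position"]+k*r[:,2]),1))
for k in(-.0,.004): print("pin",k,np.round(pix(p,M+k*zb),1))
yb=np.array([-np.sin(a),np.cos(a),0]); xb=np.cross(yb,zb)
print("d px per 10mm bore x,y",np.subtract(pix(p,M+.01*xb),pix(p,M)),np.subtract(pix(p,M+.01*yb),pix(p,M)))
for i in(-1,1):
  for j in(-1,1): print("corner",i,j,np.round(pix(p,M+i*.028*xb+j*.028*yb),1))
im=p["img"][160:205,300:345,::-1]; cv2.imwrite("pics/z.png",cv2.resize(im,(720,720)[:2],interpolation=cv2.INTER_CUBIC)[:600])
hsv=cv2.cvtColor(p["img"],cv2.COLOR_RGB2HSV)[175:200,308:338]
m=(abs(hsv[...,0].astype(int)-22)<10)&(hsv[...,1]>100)&(hsv[...,2]>100); v,u=np.nonzero(m[:18,5:22]); print("brass",len(u),u.mean()+313,v.mean()+175,u.min()+313,u.max()+313,v.min()+175,v.max()+175)
E
```

```text
shank 0.09 [314.3 175.4]
shank 0.1 [315.6 177.1]
shank 0.11 [316.9 178.7]
shank 0.12 [318.2 180.3]
shank 0.13 [319.4 181.9]
shank 0.1405 [320.7 183.6]
pin -0.0 [321.9 186.9]
pin 0.004 [321.4 186.3]
d px per 10mm bore x,y [ 2.08551893 -2.32800074] [-2.0275965  -1.45642867]
corner -1 -1 [321.8 197.7]
corner -1 1 [310.5 189.3]
corner 1 -1 [333.6 184.5]
corner 1 1 [322.1 176.4]
brass 49 324.6734693877551 180.3673469387755 320 329 175 189
```

View pics/z.png

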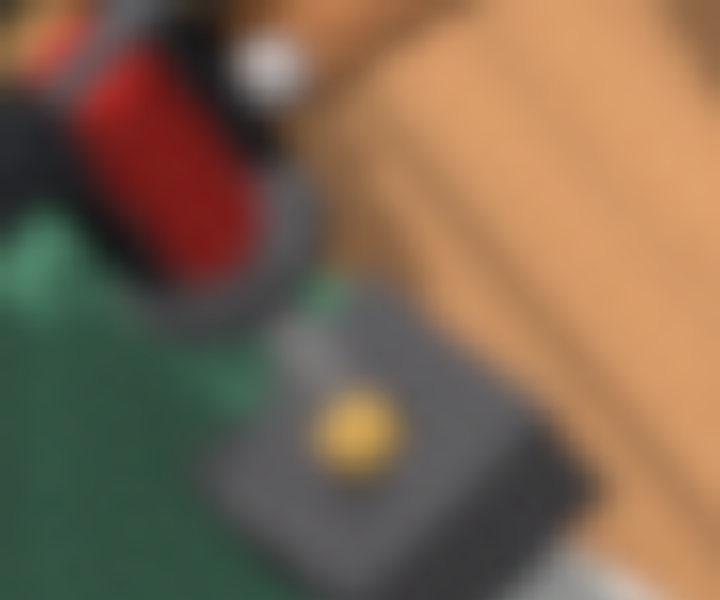

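The side crop shows the shank (around 300,345) in line with the brass pin (357,432), and the projection agrees to about 0.4 px. I apply a small lateral correction and start pressing gently.

Request:
{"op": "drive_tool", "data": {
  "series": [
    [0,-0.003,-0.0005,0,0,0,0.0],
    [0,-0.003,-0.0005,0,0,0,0.0],
    [0.003,-0.0022,-0.0057,0,0,0,0.0],
    [0.0048,-0.0017,-0.0092,0,0,0,0.0],
    [0.0068,-0.0012,-0.0126,0,0,0,0.0],
    [0.0087,-0.0007,-0.0161,0,0,0,0.0],
    [0.0087,-0.0007,-0.0161,0,0,0,0.0]
  ]
}}

```text
t: 12.33
position: [0.4575, -0.0282, 0.2347]
tcp_rot: [0.587, 0.766, 0.206, 0.158]
force: [-0.7, 0.1, -1.6]
width: 0.0233
grip_force: 40.0
```

```bash
python3 t.py | grep -v "  z"; python3 -c "
from station import ctrl; s=ctrl.read_state(); print(s['force'],s['ft_torque'])"
```

```text
tcp [ 0.4575 -0.0282  0.2347] z [ 0.485  0.13  -0.865] rv to go  0.023316785367164326 [-0.43 -0.47  2.33  0.42  0.91 -0.89]
pred tip [ 0.5257 -0.0099  0.1132]  axis err rotvec world [-0.001  0.002 -0.   ]
tip in bore [ 0.0003 -0.0031 -0.0034]
top px tip 289 163
top_12.3.png
  view dir tool [ 0.03 -0.23  0.97] lateral axis [ 0.99  0.15 -0.  ] lateral 0.0046 -0.0133 0.0218 depth axis [ 0.15 -0.99  0.  ] centre along it -0.0116
side px tip 323 187
side_12.3.png
  view dir tool [0.61 0.14 0.78] lateral axis [-0.22  0.98  0.  ] lateral 0.0 -0.0237 0.0223 depth axis [ 0.98  0.22 -0.  ] centre along it 0.0008
[-0.26253727  0.46416559 -2.58189059] [-0.16022776  0.48993871  0.04248559]
```

```bash
python3 - <<'E'
from h import *
p=ctrl.camera("side"); im=p["img"][160:205,300:360,::-1]; cv2.imwrite("pics/z2.png",cv2.resize(im,(800,600),interpolation=cv2.INTER_CUBIC))
E
```

```text
(no output)
```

View pics/z2.png

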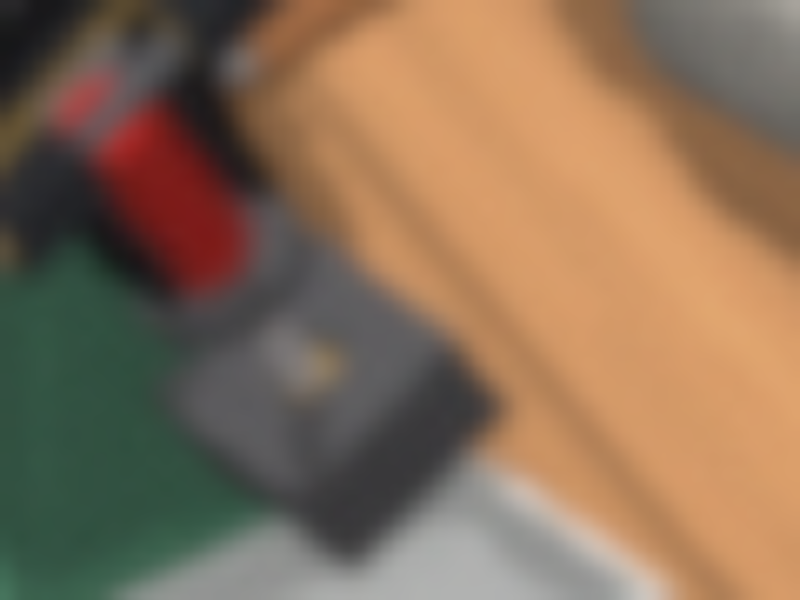

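Request:
{"op": "drive_tool", "data": {
  "series": [
    [0.001,0.0003,-0.0017,0,0,0,0.0],
    [0.0019,0.0005,-0.0035,0,0,0,0.0],
    [0.0019,0.0005,-0.0035,0,0,0,0.0]
  ]
}}

```text
t: 12.73
position: [0.4595, -0.0279, 0.2319]
tcp_rot: [0.587, 0.766, 0.206, 0.159]
force: [0.7, -0.4, -1.7]
width: 0.0232
grip_force: 40.0
```

Request:
{"op": "drive_tool", "data": {
  "series": [
    [0.001,0.0003,-0.0017,0,0,0,0.0],
    [0.0019,0.0005,-0.0035,0,0,0,0.0],
    [0.0019,0.0005,-0.0035,0,0,0,0.0]
  ]
}}

```text
t: 12.98
position: [0.4614, -0.0273, 0.2281]
tcp_rot: [0.587, 0.766, 0.206, 0.159]
force: [-0.3, 0.3, -1.6]
width: 0.0232
grip_force: 40.0
```

```bash
python3 - <<'E'
from h import *
s=ctrl.read_state(); print(s['position'],s['force'],s['ft_torque'])
p=ctrl.camera("side"); im=p["img"][160:205,300:360,::-1]; cv2.imwrite("pics/z3.png",cv2.resize(im,(800,600),interpolation=cv2.INTER_CUBIC))
E
```

```text
[ 0.46138103 -0.02733434  0.22814453] [-0.26016625  0.32023481 -1.59400391] [-0.17064036  0.4706349   0.05926795]
```

View pics/z3.png

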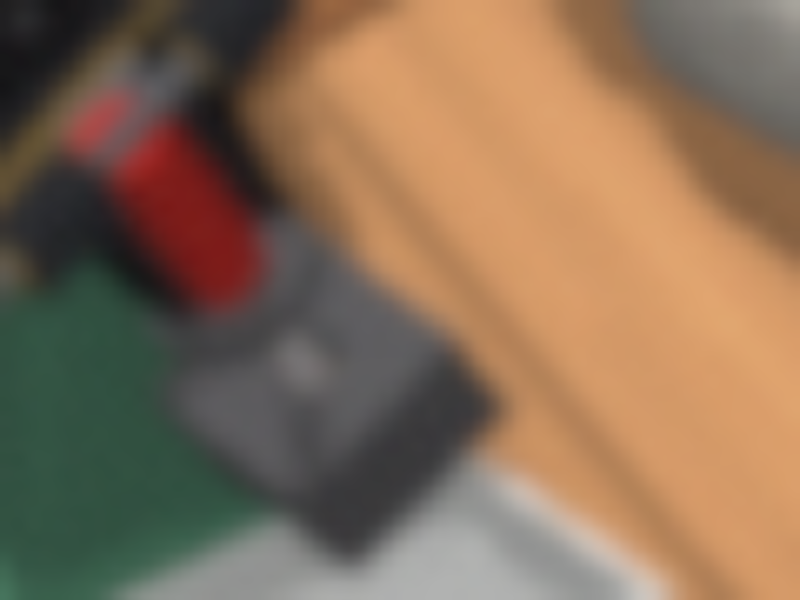

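The pin's end has vanished under the shank, which is now inside the hole. Keep driving.

Request:
{"op": "drive_tool", "data": {
  "series": [
    [0.0019,0.0005,-0.0035,0,0,0,0.0],
    [0.0034,0.0009,-0.0061,0,0,0,0.0],
    [0.0048,0.0013,-0.0087,0,0,0,0.0],
    [0.0063,0.0017,-0.0113,0,0,0,0.0],
    [0.0077,0.0021,-0.0139,0,0,0,0.0],
    [0.0092,0.0025,-0.0165,0,0,0,0.0],
    [0.0106,0.0028,-0.019,0,0,0,0.0],
    [0.0106,0.0028,-0.019,0,0,0,0.0]
  ]
}}

```text
t: 13.7
position: [0.4718, -0.0244, 0.2087]
tcp_rot: [0.587, 0.766, 0.206, 0.158]
force: [0.6, -0.3, -1.7]
width: 0.0228
grip_force: 40.0
```

```bash
python3 - <<'E'
from h import *
s=ctrl.read_state(); print(s['position'],s['force'])
p=ctrl.camera("side"); im=p["img"][160:220,290:370,::-1]; cv2.imwrite("pics/z4.png",cv2.resize(im,(800,600),interpolation=cv2.INTER_CUBIC))
for d in ctrl.recognise(p,"pin")[:3]: print(d)
E
```

```text
[ 0.47181522 -0.02436564  0.20865163] [ 0.63019524 -0.28255995 -1.69265354]
{'box': [327.7, 193.7, 8.7, 14.4], 'conf': 0.6}
```

View pics/z4.png

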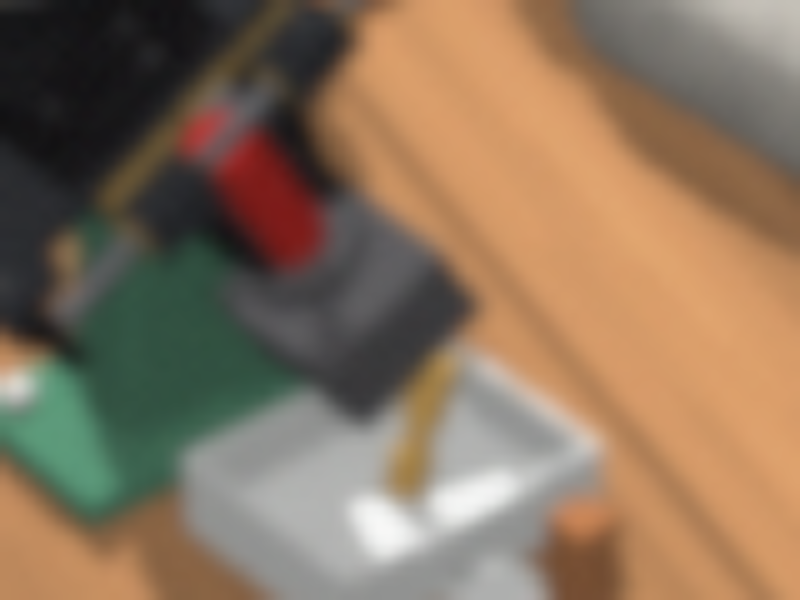

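The pin lies in the pan (crop 420,430). Withdraw the punch along the bore.

Request:
{"op": "drive_tool", "data": {
  "series": [
    [-0.0048,-0.0013,0.0087,0,0,0,0.0],
    [-0.0121,-0.0032,0.0217,0,0,0,0.0],
    [-0.0193,-0.0052,0.0346,0,0,0,0.0],
    [-0.0266,-0.0071,0.0476,0,0,0,0.0],
    [-0.0338,-0.0091,0.0606,0,0,0,0.0],
    [-0.0411,-0.011,0.0736,0,0,0,0.0],
    [-0.0411,-0.011,0.11,0,0,0,0.0],
    [-0.0411,-0.011,0.12,0,0,0,0.0]
  ]
}}

```text
t: 14.47
position: [0.432, -0.0363, 0.3348]
tcp_rot: [0.587, 0.766, 0.207, 0.162]
force: [1.4, -0.9, 0.6]
width: 0.0237
grip_force: 40.0
```

Request:
{"op": "drive_tool", "data": {
  "series": [
    [0.005,0.035,0,-0.03,0.1,0,0.0],
    [0.01,0.07,0,-0.055,0.2,0,0.0],
    [0.015,0.11,0,-0.08,0.3,0,0.0],
    [0.02,0.15,0,-0.11,0.4,0,0.0],
    [0.025,0.19,0,-0.1355,0.5058,0,0.0],
    [0.03,0.23,0,-0.1355,0.5058,0,0.0],
    [0.04,0.27,0,-0.1355,0.5058,0,0.0],
    [0.047,0.3,0,-0.1355,0.5058,0,0.0]
  ]
}}

```text
t: 15.13
position: [0.4783, 0.2682, 0.3283]
tcp_rot: [0.607, 0.795, 0.001, 0.001]
force: [-0.8, 0.0, -1.0]
width: 0.0235
grip_force: 40.0
```

Request:
{"op": "drive_tool", "data": {
  "series": [
    [0,0.01,0,0,0,0,0.0],
    [0,0.01,0,0,0,0,0.0],
    [0,0.01,0,0,0,0,0.0]
  ]
}}

```text
t: 15.38
position: [0.4777, 0.2745, 0.3288]
tcp_rot: [0.608, 0.794, 0.001, 0.001]
force: [-0.2, -0.3, -0.8]
width: 0.0236
grip_force: 40.0
```

```bash
cat > f.py <<'E'
from h import *
from scipy.spatial.transform import Rotation as R
s=ctrl.read_state(); r=R.from_quat(s["tcp_rot"]).as_matrix(); print(s["position"],"z",r[:,2].round(4),"fix rot",np.cross(r[:,2],[0,0,-1]).round(4),s["force"])
p=ctrl.camera("side"); W=world(p); L=(W-s["position"])@r
for lo,hi in((.082,.092),(.1,.139)):
    q=L[(np.hypot(L[...,0],L[...,1])<.03)&(L[...,2]>lo)&(L[...,2]<hi)]
    if len(q): print(lo,len(q),q.mean(0).round(4),q.min(0).round(4),q.max(0).round(4))
E
python3 f.py
```

```text
[0.47768478 0.2744757  0.32880966] z [ 2.4e-03 -4.0e-04 -1.0e+00] fix rot [0.0004 0.0024 0.    ] [-0.1939234  -0.30807262 -0.79494386]
0.082 47 [-0.0062 -0.0048  0.0859] [-0.0202 -0.0217  0.0821] [0.0165 0.023  0.0916]
0.1 30 [-3.000e-04  1.000e-04  1.199e-01] [-0.0068 -0.004   0.1005] [0.0075 0.0081 0.1383]
```

Request:
{"op": "drive_tool", "data": {
  "series": [
    [0.0004,0.0029,0,0,0.0024,0,0.0],
    [0.0004,0.0029,-0.04,0,0.0024,0,0.0],
    [0.0004,0.0029,-0.08,0,0.0024,0,0.0],
    [0.0004,0.0029,-0.1,0,0.0024,0,0.0],
    [0.0004,0.0029,-0.11,0,0.0024,0,0.0],
    [0.0004,0.0029,-0.12,0,0.0024,0,0.0],
    [0.0004,0.0029,-0.13,0,0.0024,0,0.0],
    [0.0004,0.0029,-0.13,0,0.0024,0,0.0]
  ]
}}

```text
t: 16.1
position: [0.4783, 0.2768, 0.1989]
tcp_rot: [0.608, 0.794, 0.0, 0.0]
force: [-0.7, -0.8, -1.5]
width: 0.0228
grip_force: 40.0
```

Request:
{"op": "drive_tool", "data": {
  "series": [
    [0,0,-0.01,0,0,0,0.0],
    [0,0,-0.02,0,0,0,0.0],
    [0,0,-0.03,0,0,0,0.0],
    [0,0,-0.036,0,0,0,0.0],
    [0,0,-0.039,0,0,0,0.0],
    [0,0,-0.041,0,0,0,0.0],
    [0,0,-0.041,0,0,0,0.0]
  ]
}}

```text
t: 16.68
position: [0.4781, 0.2773, 0.1581]
tcp_rot: [0.608, 0.794, 0.0, 0.0]
force: [-0.0, 0.0, -0.8]
width: 0.0233
grip_force: 40.0
```

Request:
{"op": "drive_tool", "data": {
  "series": [
    [0,0,-0.001,0,0,0,0.0],
    [0,0,-0.002,0,0,0,0.0],
    [0,0,-0.0025,0,0,0,0.0],
    [0,0,-0.0025,0,0,0,0.0]
  ]
}}

```text
t: 17.02
position: [0.4784, 0.2773, 0.1563]
tcp_rot: [0.608, 0.794, 0.001, 0.0]
force: [-0.5, 0.4, -1.3]
width: 0.0232
grip_force: 40.0
```

Request:
{"op": "drive_tool", "data": {
  "series": [
    [0,0,0,0,0,0,0.06],
    [0,0,0,0,0,0,0.06],
    [0,0,0,0,0,0,0.06],
    [0,0,0,0,0,0,0.06],
    [0,0,0,0,0,0,0.06],
    [0,0,0,0,0,0,0.06],
    [0,0,0,0,0,0,0.06],
    [0,0,0.01,0,0,0,0.06]
  ]
}}

```text
t: 17.68
position: [0.477, 0.2767, 0.1644]
tcp_rot: [0.608, 0.794, -0.001, -0.001]
force: [-0.2, 1.0, -0.1]
width: 0.059
grip_force: 0.0
```

Request:
{"op": "drive_tool", "data": {
  "series": [
    [0,0,0.03,0,0,0,0.06],
    [0,0,0.07,0,0,0,0.06],
    [0,0,0.11,0,0,0,0.06],
    [0,0,0.15,0,0,0,0.06],
    [-0.04,0.04,0.18,0,0,0,0.06],
    [-0.08,0.08,0.18,0,0,0,0.06],
    [-0.08,0.08,0.18,0,0,0,0.06]
  ]
}}

```text
t: 18.27
position: [0.3978, 0.3584, 0.3497]
tcp_rot: [0.609, 0.793, 0.003, 0.001]
force: [0.2, 1.0, -1.2]
width: 0.0603
grip_force: 0.0
```

```bash
python3 - <<'E'
from h import *
t=ctrl.camera("top"); p=ctrl.camera("side")
cv2.imwrite("pics/end.png",np.vstack([cv2.resize(t["img"][100:250,130:350,::-1],(440,300)),cv2.resize(p["img"][110:260,230:450,::-1],(440,300))]))
for A in(t,p):
    W=world(A); h=W[np.all((W>[.42,.21,.076])&(W<[.53,.32,.15]),-1)]; print(h.mean(0).round(4),h.min(0).round(3),h.max(0).round(3))
    P=W[np.all((W>[.54,-.14,.055])&(W<[.61,-.05,.07]),-1)]; print("post",P.mean(0).round(4))
    for d in ctrl.regions_of(A,"pin")[:2]: print("pin",d["conf"],np.nanmedian(W[d["mask"]],0).round(3))
E
```

```text
[0.4739 0.2739 0.1158] [0.464 0.266 0.076] [0.487 0.29  0.136]
post [ 0.571  -0.0908  0.0603]
pin 0.4 [0.6   0.259 0.079]
[0.4771 0.2731 0.1083] [0.466 0.261 0.077] [0.491 0.294 0.137]
post [ 0.5747 -0.0917  0.0598]
pin 0.45 [0.583 0.01  0.023]
```

View pics/end.png

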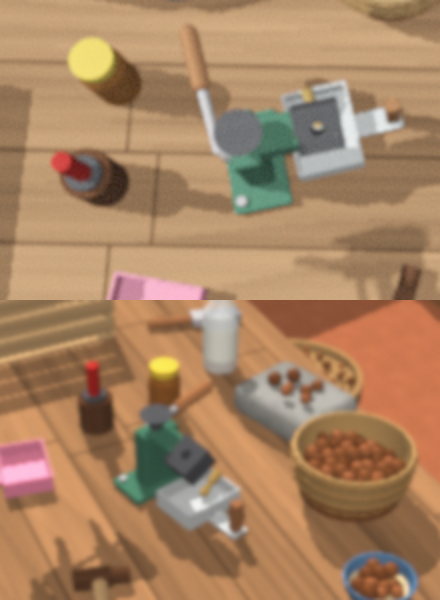

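The pin lies in the pan by the far wall, the punch is seated upright as at the start (top at 136 mm), and the jar is standing. Hand in.

```bash
python3 -c "
from station import ctrl; print(ctrl.sign_off())"
```

```text
the job is handed in; nothing more can be done
None
```

The job is handed in at about 18 s of the 59 s, with no verdict returned: the last pictures show the pin in the pan under the outlet, the punch upright in its holder and the jar standing.

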